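Stack the turned carrier tote on the loaded tote

TASK

Clear some bench space: pick up the blue carrier tote by its wooden handle, turn it half a turn and stack it on the grey tote that holds the two painted pieces, with its orange end over that tote's plain grey end, so that its black feet sit down in the shallow rim notches and it stands level above the pieces instead of nesting onto them. Set it down gently, do not touch the painted pieces, keep the loaded tote where it stands, leave the empty tote and the other things alone, and let go.

Things in the scene. Friction and masses are not known exactly. Their poses are not given: they have to be found in the camera images.
- carrier_center (a point): Centre of the loose blue carrier tote (about 0.4 kg), 68 mm above its underside. Tapered open tote, 182 mm long (x) by 126 wide (y) at the rim, 148 by 92 at the floor; rim 80 mm above the underside, 136 mm high with its handle. z is up, +x points to the orange end wall; the other end is blue. At the start +x lies within 0.45 rad of world +x.
- carrier_handle (a point): Middle of the carrier's straight wooden handle bar, 128 mm above the underside, 60 mm above the carrier's centre. The bar runs the whole length along the tote's x, 18 mm wide (y) and 16 mm high, with 40 mm free below it down to the rim. Grasp it here, across y.
- carrier_mark (a point): Point on the rim of the carrier's orange end, 88 mm along +x from its middle, 76 mm above its underside. Each tote has four black feet, 12 mm long in x, that stick out sideways at the underside, to 64 mm from the centreline, at x = +62 and -30 mm on both sides.
- loaded_center (a point): Centre of the loose grey tote (about 0.6 kg) holding the two painted pieces, 40 mm above its underside. Same body and feet as the carrier (rim 182 by 126 mm, 80 mm high, walls 4 mm, rim 7 mm wide), no handle. z is up, +x points to its orange end wall, the other end is grey. At the start +x lies within 0.3 rad of world +x.
- loaded_mark (a point): Point on the rim of the loaded tote's orange end, 88 mm along +x from its middle, 76 mm above its underside. Both long rims have 24 mm wide cuts: deep slots (46 mm) at x = +62 and -30 mm, above its own feet, and shallow notches (8 mm) at x = -62 and +30 mm.
- loaded_seat (a point): Where the middle of the carrier's underside belongs when stacked: on the loaded tote's axis, 72 mm above its underside. With orange over orange the feet go down the deep slots and the totes nest (34 mm up); turned half a turn and centred, the feet sit in the shallow notches, with 6 mm play each way along x and about 7 mm along y.
- empty_center (a point): Centre of the empty grey tote, otherwise the same as the loaded one (40 mm above its underside); not to be used or moved. The three totes stand in a row across the table in any order.
- yellow_puck_center (a point): Centre of a yellow painted round piece, 50 mm across, 42 mm high, standing in the loaded tote.
- tape: Roll of masking tape lying flat, 104 mm across, 26 mm high; origin under its centre. Bystander.
- brush: Paint brush lying on the table, 190 mm long; bystander.
- sanding_block: Cork sanding block 105 x 70 x 35 mm; origin under its centre. Bystander.
- glue: White glue bottle with orange cap, 60 mm across, 110 mm high; origin under its centre. Bystander.
- red_block_center (a point): Centre of a red painted block, 55 x 50 x 46 mm, standing in the loaded tote; top 50 mm above that tote's underside.
There are look-alikes about, which are no part of the job. Several things look just like the part that bears red_block_center: the one meant starts nearest to the robot's base.

How it is judged:
At the end, for the whole second after the job is handed in: The carrier stands at rest on the loaded tote, orange end over plain end, centred within 12 mm each way, underside 72 mm (within 5 mm) above the lower one's; both totes level within 0.06 rad; the loaded tote within 40 mm of its start and still holding both pieces (x of carrier_center in the frame of loaded_center between -0.012 and 0.012 m and y of carrier_center in the frame of loaded_center between -0.012 and 0.012 m and z of carrier_center in the frame of loaded_center between 0.095 and 0.105 m and x of carrier_mark in the frame of loaded_center below -0.07 m and angle between each of carrier_center, loaded_center's own z axis and vertical below 0.06 rad and distance of loaded_center from where it was at the start of the episode below 0.04 m and linear speed of carrier below 0.02 m/s and angular speed of carrier below 0.1 rad/s and horizontal distance between each of red_block_center, yellow_puck_center and loaded_center below 0.07 m); the robot touches nothing.
It fails at once if the carrier or the gripper touches a painted piece with more than 1.5 N (contact force between any of carrier, the fingers and red_block above 1.5 N or contact force between any of carrier, the fingers and yellow_puck above 1.5 N).
It fails at once if the carrier is slammed or pressed onto the loaded tote with more than 60 N (contact force between carrier and loaded above 60 N).
It fails at once if the empty tote is shifted by more than 30 mm (distance of empty_center from where it was at the start of the episode above 0.03 m).
It fails at once if another thing on the bench is shifted by more than 40 mm (distance of any of tape, brush, sanding_block, glue from where it was at the start of the episode above 0.04 m).
It also fails if it takes over 38 s, if anything falls off the work surface, if the arm or the gripper's body presses on something with over 40 N, if the wrist force passes 120 N, or if a joint passes its speed limit or range.

ROBOT

A 6-joint arm with a two-finger parallel gripper is mounted at the origin on the work surface. World frame = base frame: x ahead of the robot, y to its left, z up, the work surface at z = 0. Lengths are in m, angles in rad, forces in N, time in s.
With the tool pointing down it reaches from about 0.325 to 0.75 m from the base axis. Payload 7.6 kg.
Tool frame: the origin (TCP) lies at the very end of the fingers, on their centre line; the grasp point (between the pads) lies 19 mm behind it (env.hold_point_z is the distance from the TCP to the grasp point, in m); z points along the fingers, y is the line along which they close (so a half turn about z gives the same grasp; the last joint's range is limited). The gripper opens to 85 mm and grips with 20 to 120 N. Pads are 22 mm wide; open, the fingers measure 114 mm over their backs; the gripper's body (76 mm by 85 mm) begins 54 mm behind the grasp point. The pads swing forward as they close: fully open they stand 13 mm farther back than shut.
Start: joints at [1.031, 0.052, 1.401, -0, 1.689, -0.07], TCP at [0.238, 0.468, 0.231] pointing down, gripper open.
Joint ranges: [-2.9, 2.9], [-0.91, 2.17], [0.12, 2.37], [-1.06, 4.2], [0.26, 2.73], [-2.93, 2.93]. Speed limits (rad/s): [2.57, 2.57, 3.01, 3.14, 3.14, 3.14].

INTERFACE

Orientations are given as a unit quaternion [x, y, z, w].
In Python, from bench import env gives the robot as it stands. The module is installed in compiled form; this text tells all that it offers.
- The arm moves only by the tool send_rows, never from a script. Its argument "targets" is text: rows parted by semicolons, each of 7 numbers parted by spaces: the shift along the tool's x, y, z in m, then the turn, a rotation vector about the tool's x, y, z in rad, then the closure, from -1 (fully open) to 1 (shut), so that 0 is half open. In form: x y z wx wy wz jaw; .... A call has 1 to 12 rows; each row shifts and turns the commanded pose from where the row before left it, along the tool's axes as they then stand; what a row does not reach is not made up. A row lasts 1/12 s, in which the tool goes at most 41.7 mm and 7.16 degrees, less where a joint would pass 70% of its speed; a pose out of reach is approached as far as the arm can. A call with a gripper value outside its range is refused whole. The fingers move at their own pace and stop on an object; "force" is the grip in N (left out, the last holds). Time passes only in rows, so rows that do not move let the fingers close. It gives the time, the measured TCP pose, the force, the opening and the grip force at its end, in the units of the state.
- env.get_state(): the state, without advancing time (a new reading comes with each control period).
- env.grab_frame(name): name is "scene" or "top" or "wrist"; returns the picture (400x640x3 uint8, blue, green, red); there is no depth.
- env.camera_model(name): a dict with "K" (3x3 intrinsics, pixels), "world_to_cam" (4x4, takes a point from world to camera coordinates). Camera axes: x right, y down, z forward; pixel columns grow to the right and rows downward; lengths in m; the calibration is good to about 2 mm. The wrist camera is an equidistant fisheye: a pixel r from the principal point sees the ray r / f radians off the axis. A picture is of the moment at which its call begins: read the wrist's pose just before it. camera_model takes no time and is no camera call; for the wrist camera it gives the pose at the moment of the call.
- env.close_job(): hands the job in; it is judged then, once.
The state is a dict: "time_s": time; "q": joint angles; "dq": joint speeds; "joint_efforts": joint torques, N m; "eef_pos": TCP position; "tool_rot": TCP orientation; "ft_force": force on the tool from outside, world axes, zero at the start; "wrist_torque": the same for the moment, N m; "width": finger opening in m; "finger_force": force on a finger pad.
Only numpy, scipy, OpenCV 4.12 (cv2) and the standard library are available. Lean on these libraries where they do the work, as an engineer would, in place of code of your own. Each camera call takes 0.05 s, during which the arm holds its last target. There are 200 camera calls.

## Working session

There is one attempt and no reset: what is moved stays moved. The work goes in short steps, Python scripts to look and compute and a tool call to move; the robot and the scene stay as the last step left them, time stands still between calls to the robot, and variables do not carry over. Pictures are saved under pics/ and viewed, at most 10 in all, crops included, and the job is handed in when it is done.

Besides the shell and the picture viewer there is one more tool, called after "Call:" by a JSON object that holds its "api" and its "payload", one argument or row to a line. send_rows: Moves the arm, as the interface text tells. Its arguments: {"type":"object","properties":{"targets":{"type":"string"},"force":{"type":"number"}},"required":["targets"]}

```bash
mkdir -p pics
python3 - <<'E'
from bench import env
import cv2
for n in("top","scene"):
    cv2.imwrite(f"pics/{n}1.png",env.grab_frame(n)); m=env.camera_model(n); print(n,m["K"].round(1).tolist(),m["world_to_cam"].round(3).tolist())
s=env.get_state(); print({k:(v if not hasattr(v,'round') else v.round(3)) for k,v in s.items()}, env.hold_point_z)
E
```

```text
top [[508.7, 0.0, 327.1], [0.0, 508.7, 195.8], [0.0, 0.0, 1.0]] [[0.008, -1.0, -0.002, 0.133], [-0.994, -0.008, -0.107, 0.554], [0.107, 0.002, -0.994, 1.536], [0.0, 0.0, 0.0, 1.0]]
scene [[406.5, 0.0, 318.3], [0.0, 406.5, 198.3], [0.0, 0.0, 1.0]] [[-0.245, 0.969, -0.015, -0.003], [0.806, 0.195, -0.559, -0.402], [-0.539, -0.15, -0.829, 1.498], [0.0, 0.0, 0.0, 1.0]]
{'time_s': 0.1, 'q': array([ 1.031,  0.053,  1.402,  0.   ,  1.689, -0.07 ]), 'dq': array([ 0.001, -0.002, -0.003, -0.003,  0.002, -0.001]), 'joint_efforts': array([ 2.0000e-03, -3.8258e+01, -3.6098e+01, -0.0000e+00,  5.0000e-03,
       -0.0000e+00]), 'eef_pos': array([0.238, 0.468, 0.231]), 'tool_rot': array([ 0.233,  0.973, -0.001, -0.   ]), 'ft_force': array([ 0.286, -1.511,  0.374]), 'wrist_torque': array([ 0.044, -0.018,  0.001]), 'finger_force': 0.0, 'width': 0.08552810208878006} 0.0187
```

View pics/top1.png

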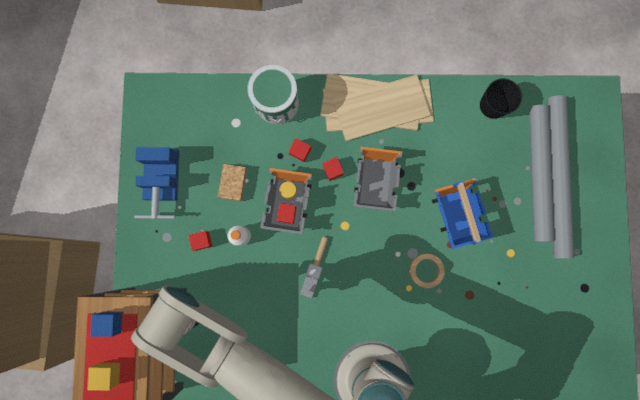

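View pics/scene1.png

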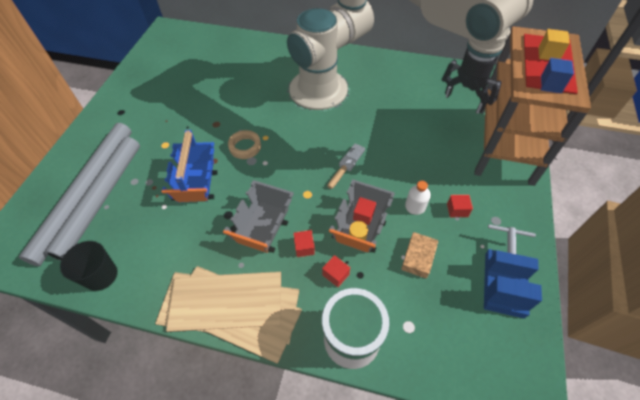

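Candidates in the top view:
- **Carrier:** the blue tote with the wooden bar at (462,215). The blue vise at (157,180) is a look-alike.
- **Loaded tote:** the grey tote at (287,200), holding the red block (286,213) and the yellow piece (288,189). The empty grey tote is at (378,180).
- **Red look-alikes:** loose blocks at (200,240), (333,168) and (300,150).

The orange ends are at the top of the image, which is world +x.

I'll check this in one close crop.

```bash
cat > h.py <<'E'
import numpy as np, cv2
from bench import env
def unproj(n,u,v,z,m=None):
    m=m or env.camera_model(n); K=np.array(m["K"]); T=np.array(m["world_to_cam"]); p=np.array([(u-K[0,2])/K[0,0],(v-K[1,2])/K[1,1]])
    if n=="wrist":
        r=np.hypot(*p); d=np.array([*(p/max(r,1e-9)*np.sin(r)),np.cos(r)])
    else: d=np.array([*p,1.])
    R=T[:3,:3]; c=-R.T@T[:3,3]; d=R.T@d; return c+d*(z-c[2])/d[2]
def proj(n,P,m=None):
    m=m or env.camera_model(n); K=np.array(m["K"]); T=np.array(m["world_to_cam"]); P=np.atleast_2d(P)@T[:3,:3].T+T[:3,3]
    if n=="wrist":
        r=np.linalg.norm(P[:,:2],axis=1); q=P[:,:2]/np.maximum(r,1e-9)[:,None]*np.arctan2(r,P[:,2])[:,None]
    else: q=P[:,:2]/P[:,2:]
    return q*[K[0,0],K[1,1]]+K[:2,2]
E
python3 - <<'E'
import cv2
from h import *
i=cv2.imread("pics/top1.png")[140:260,250:500]
cv2.imwrite("pics/crop1.png",cv2.resize(i,(800,384),interpolation=cv2.INTER_CUBIC))
for p in((287,200),(378,180),(462,215)): print(unproj("top",*p,.06).round(3))
for p in((462,186),(471,240)): print(unproj("top",*p,.136).round(3))
E
```

```text
[0.535 0.258 0.06 ]
[ 0.598 -0.017  0.06 ]
[ 0.494 -0.269  0.06 ]
[ 0.572 -0.25   0.136]
[ 0.418 -0.273  0.136]
```

View pics/crop1.png

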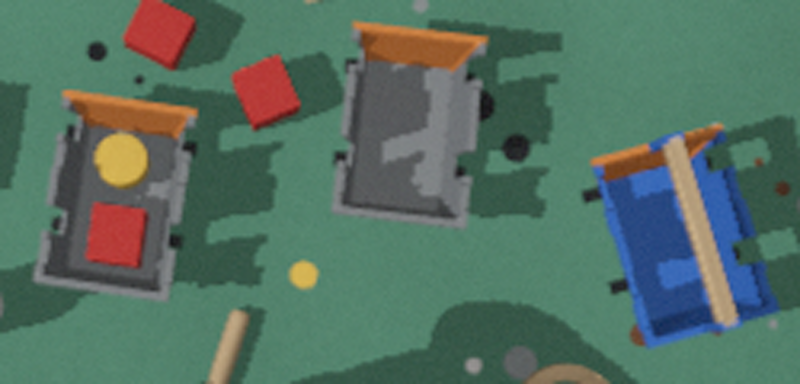

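The crop confirms the choice. In crop pixels, the loaded tote's rim corners are (64,92), (196,110), (166,298) and (36,281), with its orange end up. The carrier's handle runs from (674,140) to (728,322), also with its orange end up. Next I'll compute the poses.

```bash
cat >> h.py <<'E'
from scipy.spatial.transform import Rotation as Rn
def rect(P):
    P=np.array(P)[:,:2]; c=P.mean(0); ax=(P[0]+P[1]-P[2]-P[3])/2; l=(P[0]+P[3]-P[1]-P[2])/2
    return c.round(4),round(float(np.arctan2(ax[1],ax[0])),3),np.linalg.norm(ax).round(3),np.linalg.norm(l).round(3)
E
python3 - <<'E'
from h import *
f=lambda p,z:unproj("top",250+(p[0]+.5)/3.2-.5,140+(p[1]+.5)/3.2-.5,z)
print("loaded",rect([f(p,.08) for p in((64,92),(196,110),(166,298),(36,281))]))
print("carrier",rect([f(p,.08) for p in((592,162),(722,126),(776,308),(650,346))]))
h=[f(p,.136) for p in((674,138),(728,324))]; d=h[0]-h[1]
print("handle",(h[0]+h[1])/2,np.arctan2(d[1],d[0]),np.linalg.norm(d))
s=env.get_state(); print(Rn.from_quat(s["tool_rot"]).as_matrix().round(3))
m=env.camera_model("wrist"); T=m["world_to_cam"]; print(m["K"][0],(-T[:3,:3].T@T[:3,3]).round(3),T[:3,:3].round(2).tolist())
E
```

```text
loaded (array([0.5319, 0.26  ]), -0.135, np.float64(0.178), np.float64(0.123))
carrier (array([ 0.4987, -0.2686]), 0.278, np.float64(0.176), np.float64(0.124))
handle [ 0.49867007 -0.26796219  0.136     ] 0.26253189943457017 0.1720264243593764
[[-0.892  0.453 -0.001]
 [ 0.453  0.892 -0.001]
 [ 0.    -0.001 -1.   ]]
[309.70691629   0.         320.89643887] [0.176 0.5   0.373] [[0.45, 0.89, -0.0], [0.86, -0.43, 0.28], [0.25, -0.13, -0.96]]
```

Call:
{"api": "send_rows", "payload": {
  "targets": "-0.027 -0.0063 -0.0069 0 0 0 -1;-0.027 -0.0063 -0.0069 0 0 0 -1;-0.027 -0.0063 -0.0069 0 0 0 -1;-0.027 -0.0063 -0.0069 0 0 0 -1;-0.027 -0.0063 -0.0069 0 0 0 -1;-0.027 -0.0063 -0.0069 0 0 0 -1;-0.027 -0.0063 -0.0069 0 0 0 -1;-0.027 -0.0063 -0.0069 0 0 0 -1;-0.027 -0.0063 -0.0069 0 0 0 -1;-0.027 -0.0063 -0.0069 0 0 0 -1;0 0 0 0 0 0 -1;0 0 0 0 0 0 -1"
}}

```text
time_s: 1.1
eef_pos: [0.4506, 0.289, 0.3]
tool_rot: [0.234, 0.972, -0.0, -0.0]
ft_force: [-0.8, 0.5, -0.3]
width: 0.0859
finger_force: 0.0
```

Run:
```python
from h import *
import pickle
m=env.camera_model("wrist"); i=env.grab_frame("wrist"); cv2.imwrite("pics/w1.png",i); pickle.dump(m,open("w1.pkl","wb"))
p=proj("wrist",[.532,.26,.08],m)[0]; print(p, env.get_state()["eef_pos"].round(3), env.get_state()["q"].round(3))
x,y=int(p[0])-125,max(0,int(p[1])-94); x=max(x,0); print("off",x,y)
c=i[y:y+188,x:x+250]; cv2.imwrite("pics/w1c.png",cv2.resize(c,None,fx=3.2,fy=3.2,interpolation=cv2.INTER_CUBIC))
```

```text
[330.02654493 237.42352944] [0.45 0.29 0.3 ] [ 0.503  0.076  1.24   0.     1.826 -0.597]
off 205 143
```

View pics/w1c.png

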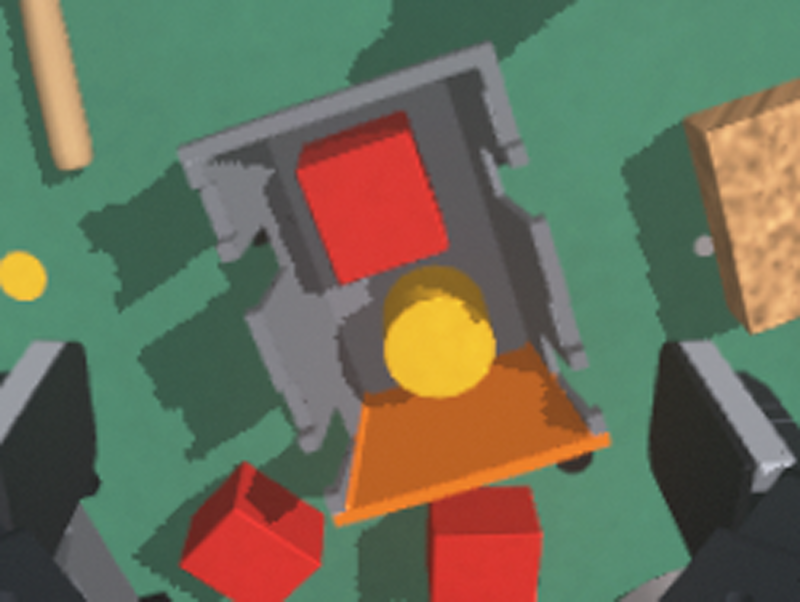

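The wrist crop shows the loaded tote with rim corners at orange (610,438) and (336,524), grey (180,150) and (493,44). Both pieces are inside, below the rim.

Run:
```python
from h import *
import pickle
m=pickle.load(open("w1.pkl","rb"))
P=[unproj("wrist",205+(u+.5)/3.2-.5,143+(v+.5)/3.2-.5,.08,m) for u,v in((610,438),(336,524),(180,150),(493,44))]
print(rect(P)); print(np.array(P).round(4))
m2=env.camera_model("wrist"); R=Rn.from_quat(env.get_state()["tool_rot"]).as_matrix()
T=m2["world_to_cam"]; c=-T[:3,:3].T@T[:3,3]; print("cam in tool",R.T@(c-env.get_state()["eef_pos"]))
# move to carrier viewing pose: target TCP, yaw .27
print(np.arctan2(R[1,0],R[0,0]))
```

```text
(array([0.5347, 0.2619]), -0.144, np.float64(0.179), np.float64(0.125))
[[0.631  0.3116 0.08  ]
 [0.6154 0.1865 0.08  ]
 [0.4374 0.2129 0.08  ]
 [0.4551 0.3365 0.08  ]]
cam in tool [ 6.95920895e-02 -2.63104392e-05 -1.42261382e-01]
2.670977792166587
```

Call:
{"api": "send_rows", "payload": {
  "targets": "0 0 0 0 0 0.1203 -1;0 0 0 0 0 0.1203 -1;0 0 0 0 0 0.1203 -1;0 0 0 0 0 0.1203 -1;0 0 0 0 0 0.1203 -1;0 0 0 0 0 0.1203 -1;0 0 0 0 0 0.1203 -1;0 0 0 0 0 0.1203 -1;0 0 0 0 0 0.1203 -1;0 0 0 0 0 0.1203 -1;0 0 0 0 0 0.1203 -1;0 0 0 0 0 0.1203 -1"
}}

```text
time_s: 2.15
eef_pos: [0.4487, 0.2907, 0.2998]
tool_rot: [0.818, 0.575, -0.0, -0.0]
ft_force: [-0.3, -0.3, 0.2]
width: 0.0854
finger_force: 0.0
```

Call:
{"api": "send_rows", "payload": {
  "targets": "0 0 0 0 0 0.1203 -1;0 0 0 0 0 0.1203 -1;0 0 0 0 0 0.1203 -1;0 0 0 0 0 0.1203 -1;0 0 0 0 0 0.1203 -1;0 0 0 0 0 0.1203 -1;0 0 0 0 0 0.1203 -1;0 0 0 0 0 0.1203 -1;-0.00925 0.0344 0 0 0 0 -1;-0.00925 0.0344 0 0 0 0 -1;-0.00925 0.0344 0 0 0 0 -1;-0.00925 0.0344 0 0 0 0 -1"
}}

```text
time_s: 3.15
eef_pos: [0.4492, 0.147, 0.2997]
tool_rot: [0.991, 0.134, -0.0, -0.0]
ft_force: [0.2, -1.2, 0.2]
width: 0.0855
finger_force: 0.0
```

Call:
{"api": "send_rows", "payload": {
  "targets": "-0.00925 0.0344 0 0 0 0 -1;-0.00925 0.0344 0 0 0 0 -1;-0.00925 0.0344 0 0 0 0 -1;-0.00925 0.0344 0 0 0 0 -1;-0.00925 0.0344 0 0 0 0 -1;-0.00925 0.0344 0 0 0 0 -1;-0.00925 0.0344 0 0 0 0 -1;-0.00925 0.0344 0 0 0 0 -1;-0.00925 0.0344 0 0 0 0 -1;-0.00925 0.0344 0 0 0 0 -1;-0.00925 0.0344 0 0 0 0 -1;-0.00925 0.0344 0 0 0 0 -1"
}}

```text
time_s: 4.15
eef_pos: [0.4517, -0.2806, 0.2998]
tool_rot: [0.991, 0.133, -0.0, -0.0]
ft_force: [0.6, -0.5, 0.2]
width: 0.0855
finger_force: 0.0
```

Call:
{"api": "send_rows", "payload": {
  "targets": "0 0 0 0 0 0 -1;0 0 0 0 0 0 -1"
}}

```text
time_s: 4.32
eef_pos: [0.4516, -0.2804, 0.2991]
tool_rot: [0.991, 0.132, -0.001, -0.001]
ft_force: [0.2, 0.6, 0.4]
width: 0.0853
finger_force: 0.0
```

Run:
```python
from h import *
import pickle
m=env.camera_model("wrist"); i=env.grab_frame("wrist"); cv2.imwrite("pics/w2.png",i); pickle.dump(m,open("w2.pkl","wb"))
p=proj("wrist",[.499,-.268,.136],m)[0]; print(p, env.get_state()["eef_pos"].round(3), env.get_state()["q"].round(3))
x,y=int(p[0])-125,max(0,min(212,int(p[1])-94)); print("off",x,y)
c=i[y:y+188,x:x+250]; cv2.imwrite("pics/w2c.png",cv2.resize(c,None,fx=3.2,fy=3.2,interpolation=cv2.INTER_CUBIC))
```

```text
[320.20652316 135.72738922] [ 0.452 -0.279  0.3  ] [-6.240e-01  6.600e-02  1.252e+00  1.000e-03  1.825e+00  6.810e-01]
off 195 41
```

View pics/w2c.png

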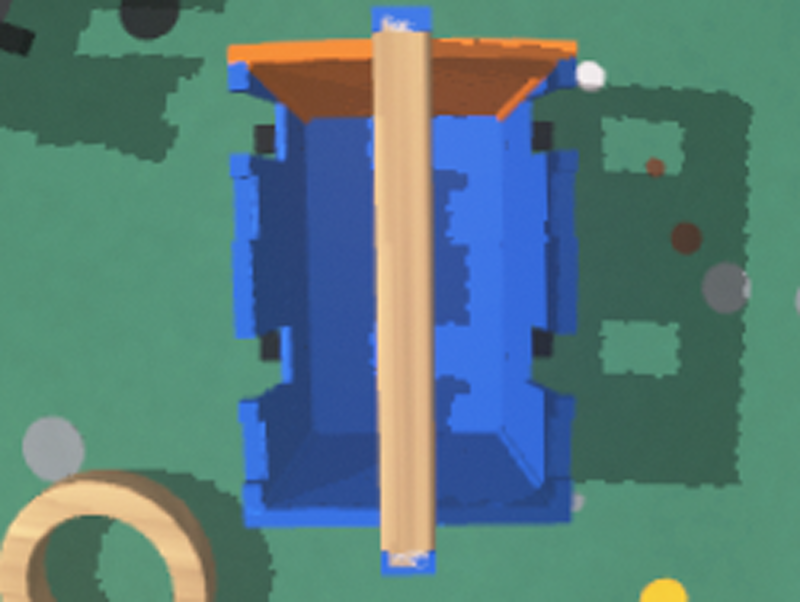

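The carrier sits straight in the wrist view. Its rim corners are at (228,46), (577,41), (571,521) and (245,526). The bar's centre line runs from (403,20) to (408,562).

Run:
```python
from h import *
import pickle
m=pickle.load(open("w2.pkl","rb"))
f=lambda u,v,z:unproj("wrist",195+(u+.5)/3.2-.5,41+(v+.5)/3.2-.5,z,m)
print("rim",rect([f(*p,.08) for p in((228,46),(577,41),(571,521),(245,526))]))
a,b=f(402,8,.136),f(409,574,.136); d=a-b; print("bar",(a+b)/2,np.arctan2(d[1],d[0]),np.linalg.norm(d))
feet=[f(*p,.006) for p in((264,137),(542,137),(542,343),(270,346))]; print("feet",np.mean(feet,0),rect(feet))
s=env.get_state(); R=Rn.from_quat(s["tool_rot"]).as_matrix(); yaw=np.arctan2(R[1,0],R[0,0])
print("yaw",yaw); h=(a+b)/2; h[2]=.128-.0187; print("to grasp tool delta",R.T@(h-s["eef_pos"]))
c=np.r_[rect([f(*p,.08) for p in((228,46),(577,41),(571,521),(245,526))])[0],h[2]]; print(R.T@(c-s["eef_pos"]))
```

```text
rim (array([ 0.502 , -0.2683]), 0.276, np.float64(0.181), np.float64(0.126))
bar [ 0.50162799 -0.26853423  0.136     ] 0.2774116720955428 0.1800492127760242
feet [ 0.5170976  -0.26388375  0.006     ] (array([ 0.5171, -0.2639]), 0.279, np.float64(0.092), np.float64(0.12))
yaw 0.2662456950913055
to grasp tool delta [0.05099696 0.00289704 0.19023432]
[0.05141749 0.00276895 0.1902343 ]
```

Call:
{"api": "send_rows", "payload": {
  "targets": "0.0255 0.0015 0 0 0 -0.011 -1;0.0255 0.0015 0 0 0 0 -1;0 0 0.025 0 0 0 -1;0 0 0.03 0 0 0 -1;0 0 0.03 0 0 0 -1;0 0 0.03 0 0 0 -1;0 0 0.03 0 0 0 -1;0 0 0.02 0 0 0 -1;0 0 0.015 0 0 0 -1;0 0 0.01 0 0 0 -1;0 0 0 0 0 0 -1;0 0 0 0 0 0 -0.4",
  "force": 60
}}

```text
time_s: 5.37
eef_pos: [0.502, -0.2685, 0.1109]
tool_rot: [0.99, 0.139, 0.0, 0.0]
ft_force: [-0.1, -0.2, -0.0]
width: 0.0753
finger_force: 0.0
```

Call:
{"api": "send_rows", "payload": {
  "targets": "0 0 0 0 0 0 0;0 0 0 0 0 0 0.3;0 0 0 0 0 0 1;0 0 0 0 0 0 1;0 0 0 0 0 0 1;0 0 0 0 0 0 1;0 0 0 0 0 0 1;0 0 0 0 0 0 1"
}}

```text
time_s: 6.03
eef_pos: [0.5017, -0.2693, 0.1106]
tool_rot: [0.99, 0.138, 0.0, -0.0]
ft_force: [-1.4, 2.7, 2.5]
width: 0.0171
finger_force: 62.5
```

Call:
{"api": "send_rows", "payload": {
  "targets": "0 0 -0.005 0 0 0 1;0 0 -0.01 0 0 0 1;0 0 -0.015 0 0 0 1;0 0 -0.02 0 0 0 1;0 0 -0.025 0 0 0 1;0 0 -0.025 0 0 0 1;0 0 -0.025 0 0 0 1;0 0 -0.02 0 0 0 1;0 0 -0.015 0 0 0 1;0 0 0 0 0 -0.04 1;0 0 0 0 0 -0.08 1;0 0 0 0 0 -0.1 1"
}}

```text
time_s: 7.03
eef_pos: [0.5014, -0.2696, 0.2707]
tool_rot: [0.969, 0.247, -0.0, 0.0]
ft_force: [-0.2, 0.5, -4.1]
width: 0.0171
finger_force: 61.5
```

Call:
{"api": "send_rows", "payload": {
  "targets": "0 0 0 0 0 -0.1 1;0 0 0 0 0 -0.1 1;0 0 0 0 0 -0.1 1;0 0 0 0 0 -0.1 1;0 0 0 0 0 -0.1 1;0 0 0 0 0 -0.1 1;0 0 0 0 0 -0.1 1;0 0 0 0 0 -0.1 1;0 0 0 0 0 -0.1 1;0 0 0 0 0 -0.1 1;0 0 0 0 0 -0.1 1;0 0 0 0 0 -0.1 1"
}}

```text
time_s: 8.03
eef_pos: [0.5013, -0.2695, 0.2703]
tool_rot: [0.659, 0.752, -0.0, -0.0]
ft_force: [0.5, 0.3, -4.7]
width: 0.017
finger_force: 61.6
```

Call:
{"api": "send_rows", "payload": {
  "targets": "0 0 0 0 0 -0.1 1;0 0 0 0 0 -0.1 1;0 0 0 0 0 -0.1 1;0 0 0 0 0 -0.1 1;0 0 0 0 0 -0.1 1;0 0 0 0 0 -0.1 1;0 0 0 0 0 -0.1 1;0 0 0 0 0 -0.1 1;0 0 0 0 0 -0.1 1;0 0 0 0 0 -0.08 1;0 0 0 0 0 -0.04 1;0 0 0 0 0 0 1"
}}

```text
time_s: 9.03
eef_pos: [0.5014, -0.2695, 0.2703]
tool_rot: [0.21, 0.978, 0.0, -0.0]
ft_force: [0.1, 0.8, -3.9]
width: 0.0169
finger_force: 61.6
```

Run:
```python
from h import *
s=env.get_state(); R=Rn.from_quat(s["tool_rot"]).as_matrix(); print(s["q"].round(3),s["width"],s["eef_pos"],np.arctan2(R[1,0],R[0,0]),s["ft_force"].round(2),s["wrist_torque"].round(3))
print(R.T@(np.array([.5345,.2613,s["eef_pos"][2]])-s["eef_pos"]))
```

```text
[-0.558  0.173  1.194 -0.     1.776 -1.705] 0.016850707874931325 [ 0.50136298 -0.26950091  0.27033063] 2.7178969940753532 [ 0.08  0.76 -3.87] [-0.025  0.048 -0.029]
[1.88022365e-01 4.97488942e-01 9.82325344e-05]
```

Call:
{"api": "send_rows", "payload": {
  "targets": "0 0 0 0 0 -0.094 1;0 0 0 0 0 -0.094 1;0 0 0 0 0 -0.094 1;0.0026 0.02 0 0 0 0 1;0.0026 0.03 0 0 0 0 1;0.0026 0.036 0 0 0 0 1;0.0026 0.036 0 0 0 0 1;0.0026 0.036 0 0 0 0 1;0.0026 0.036 0 0 0 0 1;0.0026 0.036 0 0 0 0 1;0.0026 0.036 0 0 0 0 1;0.0026 0.036 0 0 0 0 1"
}}

```text
time_s: 10.03
eef_pos: [0.5211, 0.0345, 0.2706]
tool_rot: [0.072, 0.997, -0.0, 0.0]
ft_force: [1.5, 0.3, -4.8]
width: 0.0169
finger_force: 61.6
```

Call:
{"api": "send_rows", "payload": {
  "targets": "0.0026 0.036 0 0 0 0 1;0.0026 0.036 0 0 0 0 1;0.0026 0.036 0 0 0 0 1;0.0026 0.036 0 0 0 0 1;0.0026 0.036 0 0 0 0 1;0.0026 0.03 0 0 0 0 1;0.0026 0.018 0 0 0 0 1;0 0 0 0 0 0 1;0 0 0 0 0 0 1;0 0 0 0 0 0 1;0 0 0 0 0 0 1"
}}

```text
time_s: 10.95
eef_pos: [0.536, 0.26, 0.2705]
tool_rot: [0.072, 0.997, -0.0, 0.0]
ft_force: [0.4, 0.9, -3.7]
width: 0.0168
finger_force: 61.6
```

Run:
```python
from h import *
import pickle
s=env.get_state(); R=Rn.from_quat(s["tool_rot"]).as_matrix(); print(s["time_s"],s["q"].round(3),s["width"],s["eef_pos"],np.arctan2(R[1,0],R[0,0]),s["ft_force"].round(2),s["wrist_torque"].round(3))
print(R.T@(np.array([.5345,.2613,s["eef_pos"][2]])-s["eef_pos"]))
m=env.camera_model("wrist"); pickle.dump((m,s["eef_pos"]),open("w3.pkl","wb"))
cv2.imwrite("pics/w3.png",env.grab_frame("wrist"));cv2.imwrite("pics/s3.png",env.grab_frame("scene"));cv2.imwrite("pics/t3.png",env.grab_frame("top"))
```

```text
10.95 [ 0.39   0.249  1.106 -0.     1.787 -1.036] 0.016771136244826457 [0.53604959 0.25998451 0.27049484] 2.996857337757624 [ 0.39  0.91 -3.72] [ 0.014 -0.006 -0.005]
[ 1.72312218e-03  1.07823278e-03 -5.68066878e-07]
```

View pics/w3.png

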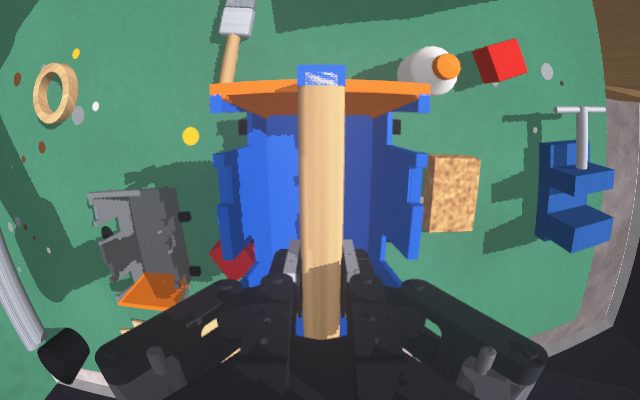

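The carrier is held straight, with its orange end toward the robot. The orange rim corners are at (210,87) and (431,87). It hides the loaded tote. I'll check its pose in the grip from these corners.

Run:
```python
from h import *
import pickle
m,e=pickle.load(open("w3.pkl","rb"))
s=env.get_state(); R=Rn.from_quat(s["tool_rot"]).as_matrix()
f=lambda u,v,z:R.T@(unproj("wrist",u,v,z,m)-e)
dz=e[2]-.1106
print("rim",f(210,87,.08+dz).round(4),f(431,87,.08+dz).round(4)); print("bar end",f(322,65.5,.136+dz).round(4))
for n in("s","t"):
    c={"s":"scene","t":"top"}[n]; p=proj(c,[.535,.261,.14])[0].astype(int)-[67,50]; i=cv2.imread(f"pics/{n}3.png")[p[1]:p[1]+100,p[0]:p[0]+133]; print(n,p)
    cv2.imwrite(f"pics/{n}3c.png",cv2.resize(i,None,fx=3,fy=5.99/2,interpolation=cv2.INTER_CUBIC))
a=[cv2.imread(f"pics/{n}3c.png") for n in "st"]; cv2.imwrite("pics/st3.png",np.hstack(a))
```

```text
rim [ 0.0865 -0.0641  0.0306] [0.0864 0.0621 0.0306]
bar end [ 0.0874 -0.0002 -0.0254]
s [296 148]
t [216 147]
```

View pics/st3.png

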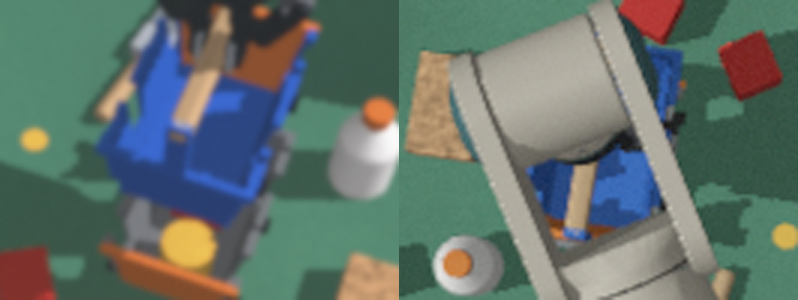

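The scene crop shows the carrier above the loaded tote, opposite way round, with both pieces visible below. I'll refine the offset in the grip numerically from the outer edge of the orange rim.

Run:
```python
from h import *
import pickle
m,e=pickle.load(open("w3.pkl","rb")); dz=e[2]-.1106
s=env.get_state(); R=Rn.from_quat(s["tool_rot"]).as_matrix()
f=lambda u,v,z:(R.T@(unproj("wrist",u,v,z,m)-e)).round(4)
i=cv2.imread("pics/w3.png"); h=cv2.cvtColor(i,cv2.COLOR_BGR2HSV)
o=(h[...,0]>5)&(h[...,0]<20)&(h[...,1]>150)&(h[...,2]>180)
for u in(220,250,280,360,390,420):
    v=np.where(o[60:120,u])[0]+60; print(u,v.min(),f(u,v.min()-.5,.08+dz))
b=(h[...,0]>100)&(h[...,0]<125)&(h[...,1]>120)
for u in(308,322,338): v=np.where(b[50:80,u])[0]+50; print("bar",u,v.min(),f(u,v.min()-.5,.136+dz))
v=87; r=np.where(o[v,195:445])[0]+195; print(r.min(),r.max(),f(r.min(),v,.08+dz),f(r.max(),v,.08+dz))
```

```text
220 83 [ 0.0886 -0.0579  0.0306]
250 81 [ 0.0885 -0.0402  0.0306]
280 80 [ 0.0883 -0.0232  0.0306]
360 80 [0.0883 0.0208 0.0306]
390 81 [0.0885 0.0377 0.0306]
420 83 [0.0885 0.0554 0.0306]
bar 308 65 [ 0.0878 -0.0054 -0.0254]
bar 322 64 [ 0.0882 -0.0002 -0.0254]
bar 338 65 [ 0.0878  0.0057 -0.0254]
210 429 [ 0.0865 -0.0641  0.0306] [0.0863 0.0609 0.0306]
```

Call:
{"api": "send_rows", "payload": {
  "targets": "0.0027 0.0021 0.005 0 0 0 1;0 0 0.012 0 0 0 1;0 0 0.015 0 0 0 1;0 0 0.015 0 0 0 1;0 0 0.012 0 0 0 1;0 0 0.008 0 0 0 1;0 0 0.005 0 0 0 1;0 0 0 0 0 0 1;0 0 0 0 0 0 1"
}}

```text
time_s: 11.85
eef_pos: [0.5336, 0.2636, 0.1987]
tool_rot: [0.071, 0.997, 0.0, 0.0]
ft_force: [-1.5, 0.4, -3.5]
width: 0.0171
finger_force: 61.5
```

Call:
{"api": "send_rows", "payload": {
  "targets": "0 0 0.002 0 0 0 1;0 0 0.002 0 0 0 1;0 0 0.002 0 0 0 1;0 0 0 0 0 0 1"
}}

```text
time_s: 12.18
eef_pos: [0.5334, 0.2635, 0.192]
tool_rot: [0.071, 0.997, -0.0, -0.0]
ft_force: [0.1, 0.3, -4.0]
width: 0.0168
finger_force: 61.6
```

Call:
{"api": "send_rows", "payload": {
  "targets": "0 -0.001 0.0015 0 0 0 1;0 0 0.0015 0 0 0 1;0 0 0 0 0 0 1"
}}

```text
time_s: 12.43
eef_pos: [0.5332, 0.2625, 0.1889]
tool_rot: [0.071, 0.997, -0.0, -0.0]
ft_force: [-0.4, 0.5, -3.9]
width: 0.0169
finger_force: 61.6
```

Call:
{"api": "send_rows", "payload": {
  "targets": "0 0 0.0015 0 0 0 1;0 0 0.0015 0 0 0 1;0 0 0 0 0 0 1"
}}

```text
time_s: 12.68
eef_pos: [0.5332, 0.2625, 0.1859]
tool_rot: [0.071, 0.997, -0.0, -0.0]
ft_force: [0.0, 0.4, -4.9]
width: 0.0175
finger_force: 61.6
```

Call:
{"api": "send_rows", "payload": {
  "targets": "0 0 0.001 0 0 0 1;0 0 0.001 0 0 0 1;0 0 0.001 0 0 0 1;0 0 0 0 0 0 1"
}}

```text
time_s: 13.02
eef_pos: [0.5332, 0.2626, 0.183]
tool_rot: [0.071, 0.997, -0.0, -0.0]
ft_force: [-1.6, -0.1, -4.5]
width: 0.017
finger_force: 61.6
```

Run:
```python
from h import *
s=env.get_state(); print(s["ft_force"].round(2),s["wrist_torque"].round(3),s["eef_pos"].round(4))
i=env.grab_frame("scene"); p=proj("scene",[.535,.261,.1])[0].astype(int)-[67,50]
cv2.imwrite("pics/s4.png",cv2.resize(i[p[1]:p[1]+100,p[0]:p[0]+133],None,fx=6,fy=6,interpolation=cv2.INTER_CUBIC))
```

```text
[-1.57 -0.09 -4.54] [-0.036 -0.003 -0.006] [0.5332 0.2626 0.183 ]
```

View pics/s4.png

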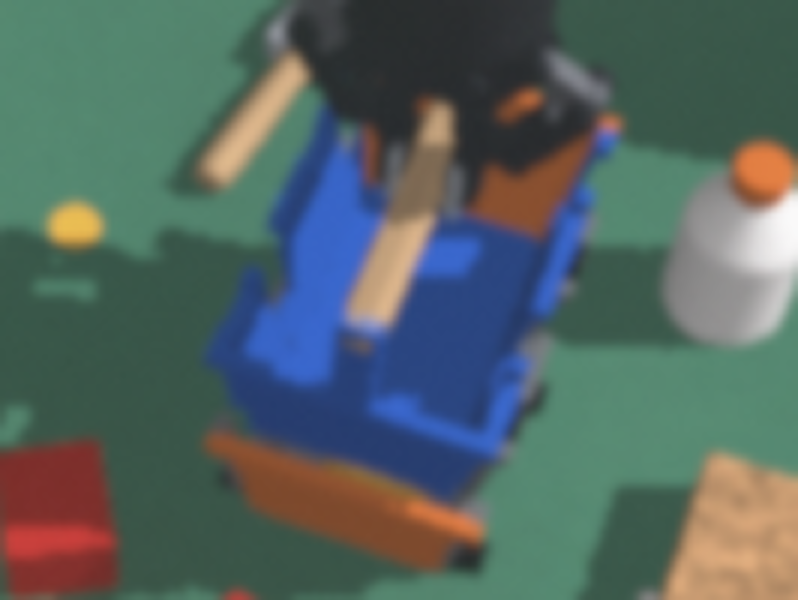

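The carrier sits in line over the loaded tote. Its blue end is at (350,420), over the loaded tote's orange end at (340,500). The feet have gone below the rim height without contact, so I'll keep lowering in small steps.

Call:
{"api": "send_rows", "payload": {
  "targets": "0 0 0.0007 0 0 0 1;0 0 0 0 0 0 1"
}}

```text
time_s: 13.23
eef_pos: [0.5334, 0.2626, 0.1828]
tool_rot: [0.071, 0.997, 0.0, 0.0]
ft_force: [-0.3, 0.2, -3.4]
width: 0.0171
finger_force: 61.6
```

Call:
{"api": "send_rows", "payload": {
  "targets": "0 0 0.0007 0 0 0 1;0 0 0 0 0 0 1"
}}

```text
time_s: 13.4
eef_pos: [0.5335, 0.2625, 0.1827]
tool_rot: [0.071, 0.997, 0.0, 0.0]
ft_force: [-0.9, -1.9, 0.8]
width: 0.0169
finger_force: 62.2
```

Contact came at z = 0.1827, where the seat was expected, and the weight is now carried. Releasing.

Call:
{"api": "send_rows", "payload": {
  "targets": "0 0 0 0 0 0 0.5;0 0 0 0 0 0 0.3;0 0 0 0 0 0 0;0 0 0 0 0 0 -0.3;0 0 0 0 0 0 -0.6;0 0 0 0 0 0 -0.8;0 0 0 0 0 0 -0.8;0 0 0 0 0 0 -0.8",
  "force": 20
}}

```text
time_s: 14.07
eef_pos: [0.5333, 0.2626, 0.1819]
tool_rot: [0.071, 0.997, 0.0, 0.0]
ft_force: [-1.0, -1.0, -0.2]
width: 0.0767
finger_force: 0.0
```

Call:
{"api": "send_rows", "payload": {
  "targets": "0 0 -0.005 0 0 0 -0.8;0 0 -0.01 0 0 0 -0.8;0 0 -0.02 0 0 0 -0.8;0 0 -0.03 0 0 0 -0.8;0 0 -0.03 0 0 0 -0.8;0 0 -0.03 0 0 0 -0.8;0 0 -0.01 0 0 0 -0.8;0 0 0 0 0 0 -0.8"
}}

```text
time_s: 14.73
eef_pos: [0.534, 0.2629, 0.3215]
tool_rot: [0.071, 0.997, 0.002, 0.003]
ft_force: [-0.2, -0.2, 0.3]
width: 0.0769
finger_force: 0.0
```

Run:
```python
from h import *
import pickle
s=env.get_state(); print(s["ft_force"].round(2),s["width"],s["eef_pos"].round(4))
m=env.camera_model("wrist"); i=env.grab_frame("wrist"); cv2.imwrite("pics/w5.png",i); pickle.dump(m,open("w5.pkl","wb"))
```

```text
[-0.22 -0.21  0.26] 0.07690024183008597 [0.534  0.2629 0.3215]
```

View pics/w5.png

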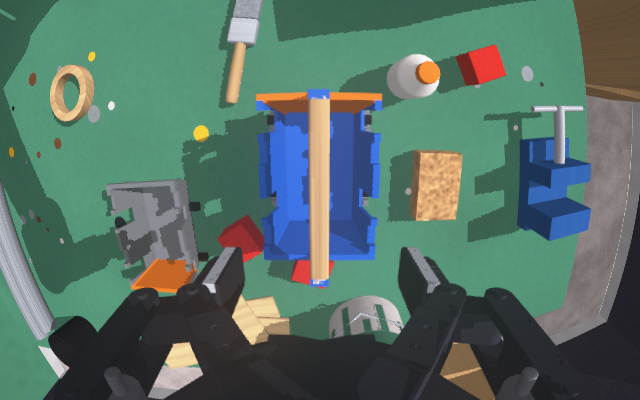

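The carrier stands on the loaded tote, hiding it, and the gripper is clear of it. Rim corners are at about (256,95), (382,95), (376,258) and (264,259). A quick numeric check comes before handing in.

Run:
```python
from h import *
import pickle
m=pickle.load(open("w5.pkl","rb"))
f=lambda u,v,z:unproj("wrist",u,v,z,m)
print("rim",rect([f(*p,.152) for p in((382,95),(256,95),(264,259),(376,258))]))
a,b=f(319,90,.208),f(320,286,.208); d=a-b; print("bar",(a+b)/2,np.arctan2(d[1],d[0]),np.linalg.norm(d))
```

```text
rim (array([0.5362, 0.2609]), 3.004, np.float64(0.179), np.float64(0.127))
bar [0.53644059 0.26096524 0.208     ] 3.0028138974861376 0.17957438500892756
```

```bash
python3 -c "
from bench import env
print(env.close_job())"
```

```text
the job is handed in; nothing more can be done
None
```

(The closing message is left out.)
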